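# Shim the gel-casting table level

## Robot

A 6-joint arm with a two-finger parallel gripper is mounted at the origin on the work surface. World frame = base frame: x ahead of the robot, y to its left, z up, the work surface at z = 0. Lengths are in m, angles in degrees, forces in N, time in s.
With the tool pointing down it reaches from about 0.4 to 0.825 m from the base axis. Payload 7 kg.
Tool frame: the origin (TCP) lies midway between the tips of the shut fingers; the grasp point (between the pads) lies r.tcp_to_grasp behind it (r.tcp_to_grasp is the distance from the TCP to the grasp point, in m); x points along the fingers, y is the direction in which the jaws open and shut, and the axes are right-handed (so a half turn about x gives the same grasp; the last joint's range is limited). The gripper opens to 88 mm and grips with 3 to 60 N. Pads are 19 mm wide; open, the fingers measure 130 mm over their backs; the gripper's body (78 mm by 193 mm) begins 47 mm behind the grasp point.
Start: joints at [92.481, 20.546, 0.682, 0, -70.136, -16.507], TCP at [0.164, 0.655, 0.227] pointing down, gripper open.
Joint ranges: [-176.03, 176.03], [-82.01, 121.73], [-58.28, 71.71], [-173.87, 95.51], [-174.79, -0.11], [-173.66, 173.66]. Speed limits (degrees/s): [136.94, 136.94, 172.46, 180, 180, 180].

## Interface

Orientations are given as [roll, pitch, yaw] about the fixed x, y, z axes, in that order (R = Rz(yaw) Ry(pitch) Rx(roll)).
In Python, from plant import r gives the robot as it stands.
- The arm moves only by the tool carry_out, never from a script. Its argument "moves" is a list of rows, each a list of 7 numbers: the shift along the world's x, y, z in mm, then the turn, a rotation vector about the world's x, y, z in rad, then the opening in per cent of the stroke, from 0 (shut) to 100 (fully open). In form: [[x, y, z, wx, wy, wz, claw], ...]. A call has 1 to 5 rows; each row is the pose to reach, as a shift and turn from the pose commanded when the call began; what a row does not reach only later rows make up. A row lasts 1/10 s, in which the tool goes at most 50 mm and 8.59 degrees, less where a joint would pass 70% of its speed; a pose out of reach is approached as far as the arm can. A call with a gripper value outside its range is refused whole. The fingers move at their own pace and stop on an object; "squeeze" is the grip in N (left out, the last holds). Time passes only in rows, so rows that repeat a pose let the fingers close. It gives the time, the measured TCP pose, the force and the opening at its end, in the units of the state.
- r.get_state(): the state, without advancing time (a new reading comes with each control period).
- r.capture(name): name is "scene" or "top" or "wrist"; returns the picture (400x640x3 uint8, blue, green, red); there is no depth.
- r.camera_params(name): a dict with "K" (3x3 intrinsics, pixels), "rvec" (rotation vector, rad) and "tvec" (3), from world to camera coordinates, as OpenCV has them. Camera axes: x right, y down, z forward; pixel columns grow to the right and rows downward; lengths in m; the calibration is good to about 2 mm. A picture is of the moment at which its call begins: read the wrist's pose just before it. camera_params takes no time and is no camera call; for the wrist camera it gives the pose at the moment of the call.
- r.close_job(): hands the job in, once; it reports no verdict.
The state is a dict: "time_s": time; "joints": joint angles; "qd": joint speeds; "joint_torque": joint torques, N m; "tcp_pos": TCP position; "eef_rot": TCP orientation; "contact_force": force on the tool from outside, world axes, zero at the start; "moment": the same for the moment, N m; "gripper_width": finger opening in m.
Only numpy, scipy, OpenCV 4.12 (cv2) and the standard library are available. Lean on these libraries where they do the work, as an engineer would, in place of code of your own. Each camera call takes 0.05 s, during which the arm holds its last target. There are 200 camera calls.

## Task

One levelling screw of the gel-casting table has seized, so its front left corner sits low. Take the thick wooden wedge and, from the front, push it thin end first under the low corner beside that screw, gently, until the bubble of the built-in round level rests inside its ring; then leave the wedge there, lying on the bench and carrying the corner. Do not shove the casting table along the bench or touch it with the hand, and leave everything else as it stands.

Things in the scene. Friction and masses are not known exactly. Their poses are not given: they have to be found in the camera images.
- bed: gel-casting levelling table: white acrylic plate 220 x 260 x 10 mm on three levelling screws with 24 mm rubber feet (front left, front right, middle of the back), about 1.8 kg, loose on the bench. Origin: centre of the plate's underside; x runs from the front edge (x = -110 mm, towards the robot) to the back, y to its left, z up. On it a clear gel tray with comb, at most 36 mm above the plate
- low_screw (a point): centre of the top of the seized front left screw's black thumbwheel (24 mm across, 14 mm above the plate; bed frame -88, 105, 24 mm). The good screws hold the plate's underside 13 to 18 mm above the bench, not the same every day; the seized one is shorter, so that at the start the plate leans 1.7 to 3.7 degrees down to the front left
- entry (a point): the place for the wedge: point on the plate's lower front edge, 45 mm to the right of the seized screw and 60 mm left of the middle (bed frame -110, 60, 0 mm); axes as the bed's: the wedge goes in along +x, nothing in its way for 150 mm. At the start about 7 to 10 mm above the bench
- level (a point): centre of the ring of the round bull's-eye level built into the plate (black housing 54 mm across at the middle of the front edge, bed frame -78, 0, 18 mm; green face; thin black ring 19 mm across)
- bubble (a point): centre of the level's pale bubble, 13 mm across. It floats to the high side (for the low corner: towards 0.50, -0.86 in the bed's x, y), 10 mm from the ring's centre per degree of lean, at most 15 mm (against the rim, as at the start), and lags about a third of a second. Near level, 10 mm more of wedge moves it about 5 mm towards the low corner. Centred: inside the ring without touching it
- right_foot (a point): underside of the good front right foot (bed frame -88, -105, -13 mm)
- wedge_heel (a point): grip point of the thick wedge: on its middle line, 20 mm in from the heel end and 11 mm above its underside; x points to the nose, z up. The wedge is plain beech, 150 mm long, 34 mm wide, 4 mm thick at the nose and 25.4 mm at the heel (it rises 1 mm in 7), 90 g, flat below, lying on the bench
- wedge_nose (a point): the middle of the wedge's thin end, 2 mm above its underside, 130 mm from the grip point
- wedge: the thick wedge, origin at the centre of its underside, x to the nose, z up
- thin_wedge: a thinner beech wedge, 110 x 34 mm, 3 to 10 mm thick: too thin for this job; origin at the centre of its underside. Leave it alone
- flask: glass conical flask, 66 mm across the foot, 88 mm high, origin under its centre; bystander
- tip_box: blue pipette-tip box 85 x 122 x 48 mm, origin under its centre; bystander
- tube_rack: grey rack of capped tubes 100 x 200 x 76 mm, origin under its centre; bystander
- timer: white lab timer 65 x 65 x 15 mm, origin under its centre; bystander
- comb: spare black gel comb 28 x 150 x 10 mm, origin under its bar; bystander
- pipette: white pipette lying along its x, 275 mm long, 27 mm high, origin under the middle of its handle; bystander
- wash_bottle: white bottle with blue cap, 72 mm across, 160 mm high, origin under its centre; bystander
Not all that is in view belongs to the job. Of the things that look like the wedge, take the one that is farthest to the robot's right at the start.

How it is judged:
By the outcome, as a careful person would: the job done as asked, in the order asked, and still so for the second after the job is handed in, with the robot touching nothing.
It also fails if it takes over 58 s, if anything falls off the work surface, if the arm or the gripper's body presses on something with over 40 N, if the wrist force passes 120 N, or if a joint passes its speed limit or range.

## Working session

There is one attempt and no reset: what is moved stays moved. The work goes in short steps, Python scripts to look and compute and a tool call to move; the robot and the scene stay as the last step left them, time stands still between calls to the robot, and variables do not carry over. Pictures are saved under pics/ and viewed, about 8 in all and at most 12, crops included, and the job is handed in when it is done.

Besides the shell and the picture viewer there is one more tool, called after "Request:" by a JSON object that holds its "fn" and its "kwargs", one argument or row to a line. carry_out: Moves the arm, as the interface text tells. Its arguments: {"type":"object","properties":{"moves":{"type":"array"},"squeeze":{"type":"number"}},"required":["moves"]}

```bash
ls; mkdir -p pics; cat > h.py <<'E'
import numpy as np, cv2
from plant import r
def snap(n,f):
    p=r.camera_params(n); im=np.asarray(r.capture(n)); cv2.imwrite('pics/'+f,im); np.savez('pics/'+f+'.npz',im=im,**{k:np.array(p[k],float) for k in('K','rvec','tvec')}); return im,p
def load(f):
    d=np.load('pics/'+f+'.npz'); return d['im'],d
def ray(p,uv,z):
    R=cv2.Rodrigues(np.array(p['rvec'],float))[0]; t=np.array(p['tvec'],float).ravel()
    c=-R.T@t; d=R.T@np.linalg.inv(np.array(p['K']))@np.array([uv[0],uv[1],1.]); return c+d*(z-c[2])/d[2]
def proj(p,X):
    return cv2.projectPoints(np.array(X,float).reshape(-1,3),np.array(p['rvec'],float),np.array(p['tvec'],float),np.array(p['K'],float),None)[0].reshape(-1,2)
E
python3 - <<'E'
from h import *
a,p=snap('top','top0.png'); b,q=snap('scene','scene0.png')
print(r.get_state(), r.tcp_to_grasp); print(p,q)
cv2.imwrite('pics/both.png',cv2.resize(np.vstack([a,b]),None,fx=.75,fy=.75))
E
```

```text
pics
{'time_s': 0.1, 'joints': array([ 9.24822352e+01,  2.05857570e+01,  6.38828735e-01, -1.54311536e-02,
       -7.01361704e+01, -1.65057718e+01]), 'qd': array([ 0.09128765, -0.13286843,  0.0939166 ,  0.04499463, -0.01406242,
        0.0555599 ]), 'joint_torque': array([-1.14636037e-03, -5.84160197e+01,  2.93752617e+01,  7.01575130e+00,
        1.01533189e-02, -4.96433904e-05]), 'tcp_pos': array([0.16351385, 0.65444601, 0.22573992]), 'eef_rot': array([ 96.60425005,  89.91564417, -97.42454034]), 'contact_force': array([0.07843237, 0.1911396 , 0.0871989 ]), 'moment': array([ 0.00575744, -0.04370393,  0.00453221]), 'gripper_width': 0.08752560930605405} 0.0188
{'K': array([[361.17270355,   0.        , 321.78145186],
       [  0.        , 361.17270355, 196.69808886],
       [  0.        ,   0.        ,   1.        ]]), 'rvec': array([ 2.14537347, -2.16126053,  0.11244367]), 'tvec': array([0.09230755, 0.52012226, 1.28820539])} {'K': array([[408.29157286,   0.        , 320.11667503],
       [  0.        , 408.29157286, 204.82702914],
       [  0.        ,   0.        ,   1.        ]]), 'rvec': array([ 2.45071934,  0.79786921, -0.21859714]), 'tvec': array([-0.47580957, -0.16859268,  1.53782255])}
```

View pics/top0.png

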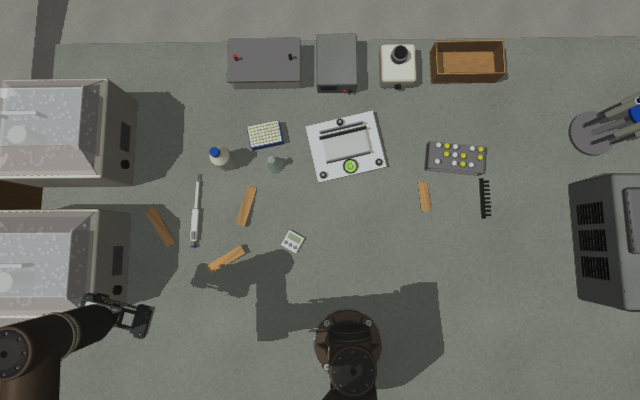

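View pics/scene0.png

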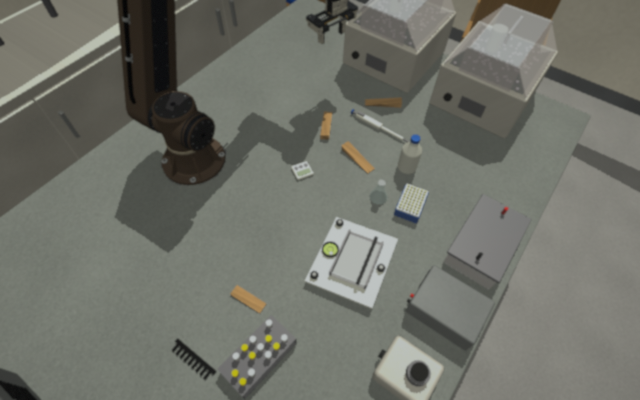

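Wood pieces in the top view are at (160,227), (246,206), (227,258) and (424,196). The last looks only about 110 mm long, so it is probably the thin wedge. I'll measure all four and check enlarged.

```bash
python3 - <<'E'
from h import *
a,p=load('top0.png')
hsv=cv2.cvtColor(a,cv2.COLOR_BGR2HSV)
m=cv2.inRange(hsv,(8,90,70),(22,255,255))
for c in cv2.findContours(m,0,1)[0]:
    if 80<cv2.contourArea(c)<1500:
        (u,v),(w,h),an=cv2.minAreaRect(c)
        bx=cv2.boxPoints(((u,v),(w,h),an)); W=np.array([ray(p,x,.012) for x in bx])
        print(np.round([u,v]),'len',np.round(sorted([np.linalg.norm(W[0]-W[1]),np.linalg.norm(W[1]-W[2])]),3),'ctr',W.mean(0).round(3), W[:,:2].round(3).tolist())
def crop(im,u,v,s=40): return cv2.resize(im[v-s:v+s,u-s:u+s],(390,290) if 0 else (300,300),interpolation=cv2.INTER_CUBIC)
b,q=load('scene0.png')
cv2.imwrite('pics/c1.png',np.vstack([np.hstack([crop(a,185,235,50),crop(a,235,230,50)]),np.hstack([crop(b,355,130,50),crop(b,248,298,50)])]))
E
```

```text
[226. 259.] len [0.035 0.148] ctr [0.297 0.441 0.012] [[0.274, 0.514], [0.35, 0.387], [0.32, 0.368], [0.245, 0.495]]
[160. 227.] len [0.04  0.157] ctr [0.417 0.687 0.012] [[0.471, 0.747], [0.493, 0.714], [0.362, 0.626], [0.342, 0.659]]
[246. 206.] len [0.037 0.15 ] ctr [0.491 0.37  0.012] [[0.425, 0.409], [0.569, 0.367], [0.557, 0.331], [0.414, 0.374]]
[424. 196.] len [0.035 0.108] ctr [ 0.523 -0.289  0.012] [[0.575, -0.267], [0.579, -0.302], [0.472, -0.311], [0.468, -0.276]]
```

View pics/c1.png

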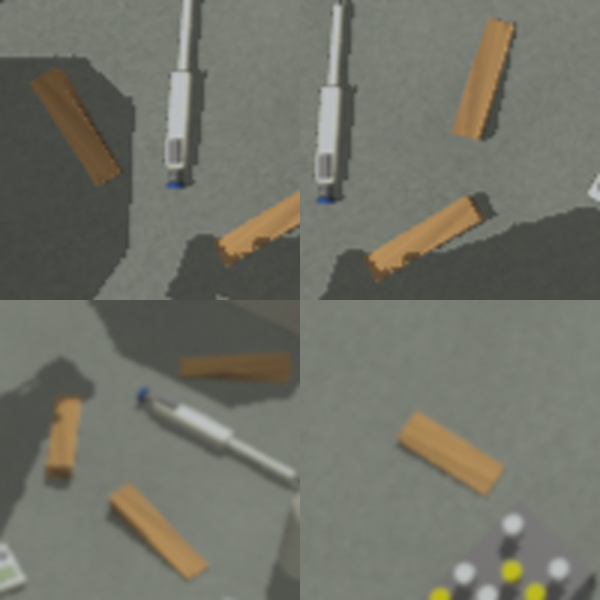

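The first three pieces are about 150 mm long: top pixels (160,227), (227,258) and (246,206). The piece at (424,196) is only 108 mm, so it is the thin wedge. Of the 150 mm pieces, (246,206) is farthest right, at world y = 0.37, so that is my target. Next I'll find the bed pose from the black thumbwheels and the green level.

```bash
python3 - <<'E'
from h import *
from scipy.optimize import least_squares
obs=[]
for f,box,wh in (('top0.png',(300,105,392,186),[(323,175),(379,162),(340,122)]),('scene0.png',(300,215,402,310),[(339,223),(314,275),(381,268)])):
    a,p=load(f); g=a.astype(int).max(2); hsv=cv2.cvtColor(a,cv2.COLOR_BGR2HSV)
    for k,(u,v) in enumerate(wh):
        s=g[v-6:v+7,u-6:u+7]; w=np.clip(110-s,0,None); yy,xx=np.mgrid[v-6:v+7,u-6:u+7]
        obs.append((p,k,((w*xx).sum()/w.sum(),(w*yy).sum()/w.sum())))
    m=cv2.inRange(hsv,(30,90,60),(60,255,255)); x0,y0,x1,y1=box
    ys,xs=np.nonzero(m[y0:y1,x0:x1]); obs.append((p,3,(xs.mean()+x0,ys.mean()+y0)))
    print(f,[np.round(o[2],1) for o in obs[-4:]])
P=np.array([[-88,105,20],[-88,-105,20],[88,0,20],[-78,0,18]])/1000
def T(x,X):return cv2.Rodrigues(x[:3])[0]@X+x[3:]
def fun(x): return np.concatenate([proj(p,T(x,P[k]))[0]-uv for p,k,uv in obs])
s=least_squares(fun,[0,0,.2,.65,0,.012],loss='soft_l1')
x=s.x; print('res',fun(x).round(1)); R=cv2.Rodrigues(x[:3])[0]
print('pos',x[3:].round(4),'yaw',np.degrees(np.arctan2(R[1,0],R[0,0])),'lean',np.degrees(np.arccos(R[2,2])),R[2])
for n,X in dict(entry=(-.11,.06,0),start=(-.31,.06,0),low=(-.088,.105,.024)).items(): print(n,T(x,np.array(X)).round(4))
np.save('bed.npy',x)
st=r.get_state(); q=r.camera_params('wrist'); Rc=cv2.Rodrigues(np.array(q['rvec']))[0]
print('wristcam pos',-Rc.T@q['tvec'],'axes rows',Rc.round(3).tolist(),'tcp',st['tcp_pos'])
from scipy.spatial.transform import Rotation as Ro
print(Ro.from_euler('xyz',st['eef_rot'],degrees=True).as_matrix().round(3))
E
```

```text
top0.png [array([323.2, 174.9]), array([379. , 161.6]), array([340.5, 123.9]), array([349.7, 166.1])]
scene0.png [array([338.9, 224. ]), array([313.7, 276.4]), array([380. , 269.3]), array([329.7, 248.2])]
res [-0.1 -0.1 -0.5 -0.  -0.7 -0.5  0.4 -0.4 -0.  -0.3 -0.1 -0.5 -1.4 -0.1
 -0.   1.9]
pos [ 0.7126 -0.0011  0.0054] yaw 12.49721875023607 lean 2.6518436381493076 [-0.01147586 -0.04482108  0.99892911]
entry [0.5922 0.0336 0.004 ]
start [ 0.397  -0.0097  0.0063]
low [0.604  0.0834 0.0257]
wristcam pos [0.23286198 0.63835737 0.38427998] axes rows [[-0.243, -0.97, 0.003], [-0.936, 0.235, 0.261], [-0.253, 0.061, -0.965]] tcp [0.16351385 0.65444601 0.22573992]
[[-0.    -0.242 -0.97 ]
 [-0.001 -0.97   0.242]
 [-1.     0.001 -0.   ]]
```

Request:
{"fn": "carry_out", "kwargs": {
  "moves": [
    [34, -34, 0, 0, 0, 0, 100],
    [68, -68, 0, 0, 0, 0, 100],
    [102, -102, 0, 0, 0, 0, 100],
    [136, -136, 0, 0, 0, 0, 100],
    [165, -165, 0, 0, 0, 0, 100]
  ]
}}

```text
time_s: 0.6
tcp_pos: [0.3297, 0.4878, 0.2263]
eef_rot: [81.6, 90.0, -112.5]
contact_force: [0.7, 0.6, -0.0]
gripper_width: 0.0877
```

Request:
{"fn": "carry_out", "kwargs": {
  "moves": [
    [34, -32, 0, 0, 0, 0, 100],
    [68, -64, 0, 0, 0, 0, 100],
    [96, -90, 0, 0, 0, 0, 100],
    [110, -105, 0, 0, 0, 0, 100],
    [110, -105, 0, 0, 0, 0, 100]
  ]
}}

```text
time_s: 1.1
tcp_pos: [0.44, 0.3827, 0.2262]
eef_rot: [75.1, 89.9, -119.1]
contact_force: [0.1, 0.0, 1.2]
gripper_width: 0.0877
```

```bash
python3 - <<'E'
from h import *
a,p=snap('wrist','w1.png'); print(r.get_state()['tcp_pos'],r.get_state()['joints'].round(1))
hsv=cv2.cvtColor(a,cv2.COLOR_BGR2HSV)
m=cv2.inRange(hsv,(8,90,60),(22,255,255))
for c in cv2.findContours(m,0,1)[0]:
    if cv2.contourArea(c)>1000: print(cv2.contourArea(c),cv2.approxPolyDP(c,5,True).reshape(-1,2).tolist())
E
```

```text
[0.43922278 0.38370857 0.22620619] [ 60.3  12.  -11.2  -0.  -66.8  15.5]
3325.5 [[625, 310], [293, 315], [291, 322], [597, 323]]
1136.0 [[260, 309], [277, 324], [324, 286], [283, 286]]
3677.0 [[308, 63], [306, 193], [332, 194], [335, 64]]
```

View pics/w1.png

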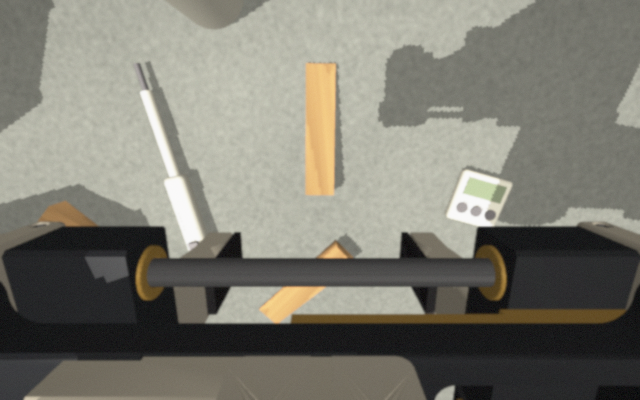

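The wedge is at (306–335, 63–194) in the wrist view and well aligned with the jaws. Next I need to know which end is the heel, from the apparent widths and the shadow.

```bash
python3 - <<'E'
from h import *
a,p=load('w1.png'); hsv=cv2.cvtColor(a,cv2.COLOR_BGR2HSV)
m=cv2.inRange(hsv,(8,90,60),(22,255,255))>0
for v in (72,90,110,130,150,170,186):
    xs=np.nonzero(m[v,280:370])[0]+280; 
    # subpixel edges via saturation halfway
    s=hsv[v,280:370,1].astype(float); g=a[v,280:370].astype(int).max(1)
    l,rr=xs[0],xs[-1]+1
    dark=((g[rr-280+1:rr-280+25])<g[-15:].mean()*.8).sum()
    print(v,l,rr,[np.linalg.norm(ray(p,(l,v),z)-ray(p,(rr,v),z)).round(4) for z in (.004,.0254)],'shadow px',dark)
for z in (.004,.0254): print(z,[ray(p,u,z).round(4).tolist() for u in ((307,63),(335,63),(306,195),(333,195))])
c=cv2.resize(a[45:215,270:370],None,fx=4,fy=3.5,interpolation=cv2.INTER_CUBIC)
cv2.imwrite('pics/c2.png',c)
E
```

```text
72 306 336 [np.float64(0.0346), np.float64(0.0327)] shadow px 1
90 306 336 [np.float64(0.0351), np.float64(0.0331)] shadow px 3
110 306 335 [np.float64(0.0345), np.float64(0.0325)] shadow px 4
130 306 335 [np.float64(0.0351), np.float64(0.0331)] shadow px 5
150 306 335 [np.float64(0.0356), np.float64(0.0336)] shadow px 6
170 306 335 [np.float64(0.0363), np.float64(0.0342)] shadow px 7
186 306 334 [np.float64(0.0355), np.float64(0.0335)] shadow px 5
0.004 [[0.5712, 0.3659, 0.004], [0.5633, 0.3348, 0.004], [0.4209, 0.4071, 0.004], [0.4124, 0.3737, 0.004]]
0.0254 [[0.5677, 0.3659, 0.0254], [0.5603, 0.3365, 0.0254], [0.4258, 0.4048, 0.0254], [0.4178, 0.3733, 0.0254]]
```

View pics/c2.png

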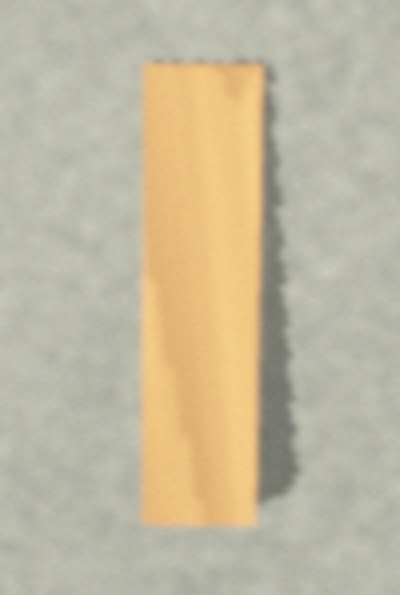

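Heel end: the shadow widens towards the robot, so the thick end is the near one and the nose points away. The grip point is at (0.441, 0.384), which is almost under the TCP. I'll descend now.

Request:
{"fn": "carry_out", "kwargs": {
  "moves": [
    [2, 0, -48, 0, 0, -0.015, 100],
    [2, 0, -96, 0, 0, -0.015, 100],
    [2, 0, -144, 0, 0, -0.015, 100],
    [2, 0, -185, 0, 0, -0.015, 100],
    [2, 0, -205, 0, 0, -0.015, 100]
  ]
}}

```text
time_s: 1.65
tcp_pos: [0.4383, 0.3837, 0.0175]
eef_rot: [68.2, 89.7, -126.7]
contact_force: [0.5, -0.4, 0.4]
gripper_width: 0.0878
```

Request:
{"fn": "carry_out", "kwargs": {
  "moves": [
    [0, 0, -12, 0, 0, 0, 100],
    [0, 0, -17, 0, 0, 0, 100],
    [0, 0, -17, 0, 0, 0, 45],
    [0, 0, -17, 0, 0, 0, 25],
    [0, 0, -17, 0, 0, 0, 25]
  ],
  "squeeze": 25
}}

```text
time_s: 2.15
tcp_pos: [0.4411, 0.3857, 0.006]
eef_rot: [-107.6, 89.9, 57.5]
contact_force: [0.9, 0.2, 0.7]
gripper_width: 0.0694
```

Request:
{"fn": "carry_out", "kwargs": {
  "moves": [
    [0, 0, 0, 0, 0, 0, 25],
    [0, 0, 0, 0, 0, 0, 25],
    [0, 0, 0, 0, 0, 0, 25]
  ]
}}

```text
time_s: 2.45
tcp_pos: [0.4407, 0.385, 0.0049]
eef_rot: [-107.5, 90.0, 57.6]
contact_force: [-0.2, -1.1, -0.1]
gripper_width: 0.0451
```

Request:
{"fn": "carry_out", "kwargs": {
  "moves": [
    [0, 0, 0, 0, 0, 0, 20],
    [0, 0, 0, 0, 0, 0, 20],
    [0, 0, 0, 0, 0, 0, 20],
    [0, 0, 0, 0, 0, 0, 20]
  ]
}}

```text
time_s: 2.85
tcp_pos: [0.4406, 0.3848, 0.0046]
eef_rot: [105.2, 90.0, -89.7]
contact_force: [0.0, -0.9, 2.1]
gripper_width: 0.0336
```

```bash
python3 - <<'E'
from h import *
s=r.get_state(); print(s['tcp_pos'],s['gripper_width'],s['contact_force'])
from scipy.spatial.transform import Rotation as Ro
M=Ro.from_euler('xyz',s['eef_rot'],degrees=True).as_matrix(); print(M.round(3), np.degrees(np.arctan2(M[1,1],M[0,1])))
E
```

```text
[0.44062528 0.38479698 0.0046287 ] 0.03364278055531401 [ 0.01875644 -0.86117302  2.08525639]
[[ 0.    -0.257 -0.966]
 [-0.    -0.966  0.257]
 [-1.     0.    -0.   ]] -104.88492077960139
```

Request:
{"fn": "carry_out", "kwargs": {
  "moves": [
    [0, 0, 30, 0, 0, 0, 20],
    [-6, -15, 60, 0, 0, 0, 20],
    [-12, -55, 70, 0, 0, 0.06, 20],
    [-14, -100, 70, 0, 0, 0.12, 20],
    [-16, -145, 70, 0, 0, 0.18, 20]
  ]
}}

```text
time_s: 3.35
tcp_pos: [0.4242, 0.2387, 0.0748]
eef_rot: [-114.7, 89.9, 61.0]
contact_force: [1.6, -0.5, -1.4]
gripper_width: 0.0336
```

Request:
{"fn": "carry_out", "kwargs": {
  "moves": [
    [0, -45, 0, 0, 0, 0.06, 20],
    [0, -90, 0, 0, 0, 0.12, 20],
    [2, -135, 0, 0, 0, 0.18, 20],
    [4, -180, 0, 0, 0, 0.24, 20],
    [6, -220, 0, 0, 0, 0.298, 20]
  ]
}}

```text
time_s: 3.85
tcp_pos: [0.4301, 0.018, 0.0747]
eef_rot: [-140.6, 90.0, 52.0]
contact_force: [1.1, 0.9, -0.7]
gripper_width: 0.0336
```

Request:
{"fn": "carry_out", "kwargs": {
  "moves": [
    [0, -15, 0, 0, 0, 0, 20],
    [0, -22, 0, 0, 0, 0, 20],
    [0, -22, 0, 0, 0, 0, 20]
  ]
}}

```text
time_s: 4.15
tcp_pos: [0.4305, -0.0027, 0.0745]
eef_rot: [-34.5, 90.0, 157.9]
contact_force: [-0.6, -0.4, -1.9]
gripper_width: 0.0341
```

```bash
python3 - <<'E'
from h import *
s=r.get_state(); print(s['time_s'],s['tcp_pos'],s['gripper_width'],s['contact_force'])
from scipy.spatial.transform import Rotation as Ro
M=Ro.from_euler('xyz',s['eef_rot'],degrees=True).as_matrix(); print(np.degrees(np.arctan2(M[1,1],M[0,1])))
a,p=snap('wrist','w2.png')
x=np.load('bed.npy'); R=cv2.Rodrigues(x[:3])[0]
for X in ((-.11,.06,0),(-.11,.06,.01),(-.11,.13,.01),(-.11,-.13,.01),(-.078,0,.018)): print(X,proj(p,R@np.array(X)+x[3:]).round(1))
E
```

```text
4.15 [ 0.4305139  -0.00267012  0.07450619] 0.03408286654735264 [-0.58265712 -0.43645076 -1.93001535]
-77.59344906100895
(-0.11, 0.06, 0) [[319.7 -35.4]]
(-0.11, 0.06, 0.01) [[318.9 -43.5]]
(-0.11, 0.13, 0.01) [[205.8 -40.6]]
(-0.11, -0.13, 0.01) [[645.3 -51.6]]
(-0.078, 0, 0.018) [[ 427.3 -121.8]]
```

View pics/w2.png

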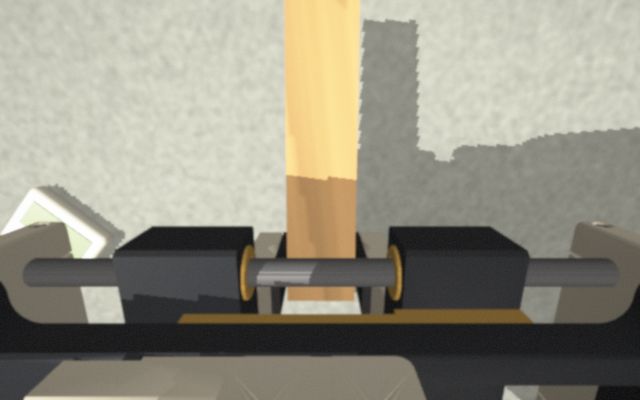

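The wedge is held straight: it is centred at column 322, and the entry point projects to column 320. I'll lower it to the bench and advance.

Request:
{"fn": "carry_out", "kwargs": {
  "moves": [
    [0, 0, -35, 0, 0, 0, 20],
    [0, 0, -58, 0, 0, 0, 20],
    [0, 0, -66, 0, 0, 0, 20],
    [0, 0, -70, 0, 0, 0, 20],
    [0, 0, -70, 0, 0, 0, 20]
  ]
}}

```text
time_s: 4.7
tcp_pos: [0.431, -0.0014, 0.0049]
eef_rot: [89.9, 90.0, -77.5]
contact_force: [-0.3, -0.0, -0.7]
gripper_width: 0.0338
```

Request:
{"fn": "carry_out", "kwargs": {
  "moves": [
    [10, 2, 0, 0, 0, 0, 20],
    [20, 4, 0, 0, 0, 0, 20],
    [29, 6.5, 0, 0, 0, 0, 20],
    [34, 7.5, 0, 0, 0, 0, 20],
    [34, 7.5, 0, 0, 0, 0, 20]
  ]
}}

```text
time_s: 5.2
tcp_pos: [0.4657, 0.0056, 0.0046]
eef_rot: [-176.8, 90.0, 15.7]
contact_force: [0.0, -0.6, -1.5]
gripper_width: 0.0341
```

```bash
python3 - <<'E'
from h import *
s=r.get_state(); print(s['time_s'],s['tcp_pos'],s['gripper_width'],s['contact_force'],s['moment'])
a,p=snap('top','t1.png'); b,q=snap('scene','s1.png')
A=cv2.resize(a[115:215,290:400],None,fx=5,fy=5,interpolation=cv2.INTER_CUBIC)[:, :400+150]
B=cv2.resize(b[200:300,250:400],None,fx=4,fy=4,interpolation=cv2.INTER_CUBIC)
cv2.imwrite('pics/c3.png',cv2.resize(np.hstack([A[:400],B]),None,fx=.69,fy=.69))
E
```

```text
5.2 [0.46565658 0.00559159 0.00456791] 0.03413037596015663 [ 0.03056233 -0.64360549 -1.45137937] [-0.09329726  0.06664982  0.00813765]
```

View pics/c3.png

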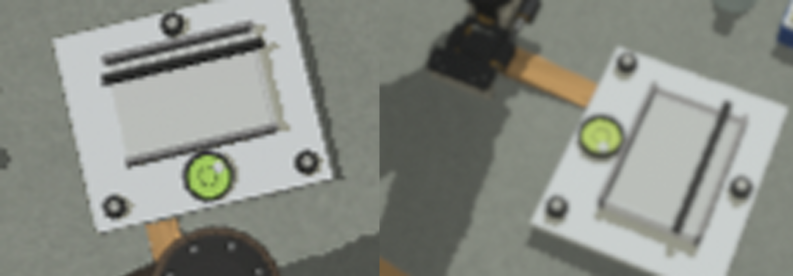

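The crop shows the nose at the plate edge, left of the level and beside the low screw. The bubble sits against the upper-right rim. I'll advance slowly and watch the force.

Request:
{"fn": "carry_out", "kwargs": {
  "moves": [
    [4, 1, 0, 0, 0, 0, 20],
    [8, 2, 0, 0, 0, 0, 20],
    [12, 2.5, 0, 0, 0, 0, 20],
    [16, 3.5, 0, 0, 0, 0, 20],
    [20, 4.5, 0, 0, 0, 0, 20]
  ]
}}

```text
time_s: 5.8
tcp_pos: [0.485, 0.0099, 0.0046]
eef_rot: [-167.3, 90.0, 25.2]
contact_force: [0.1, -0.2, -0.5]
gripper_width: 0.0337
```

Request:
{"fn": "carry_out", "kwargs": {
  "moves": [
    [3, 0.5, 0, 0, 0, 0, 20],
    [6, 1.5, 0, 0, 0, 0, 20],
    [9, 2, 0, 0, 0, 0, 20],
    [12, 2.5, 0, 0, 0, 0, 20],
    [15, 3, 0, 0, 0, 0, 20]
  ]
}}

```text
time_s: 6.3
tcp_pos: [0.4984, 0.0123, 0.0041]
eef_rot: [5.2, 89.8, -162.3]
contact_force: [-4.0, -1.6, 2.8]
gripper_width: 0.0336
```

Request:
{"fn": "carry_out", "kwargs": {
  "moves": [
    [2, 0.5, 0, 0, 0, 0, 20],
    [4, 1, 0, 0, 0, 0, 20],
    [6, 1.5, 0, 0, 0, 0, 20],
    [8, 2, 0, 0, 0, 0, 20],
    [10, 2.2, 0, 0, 0, 0, 20]
  ]
}}

```text
time_s: 6.8
tcp_pos: [0.5097, 0.0151, 0.0045]
eef_rot: [0.3, 90.0, -167.2]
contact_force: [-2.9, -1.5, -3.5]
gripper_width: 0.0337
```

```bash
cat >> h.py <<'E'
def lev(f='top'):
    """bubble-ring offset from a named picture, bed axes mm; returns (green centroid, bubble centroid, px)"""
E
cat > bub.py <<'E'
from h import *
import sys
def meas(n,f):
    im,p=snap(n,f); x=np.load('bed.npy'); R=cv2.Rodrigues(x[:3])[0]
    hsv=cv2.cvtColor(im,cv2.COLOR_BGR2HSV); m=cv2.inRange(hsv,(28,60,60),(65,255,255))
    u0,v0=proj(p,R@np.array([-.078,0,.018])+x[3:])[0]
    n_,lab,st,ce=cv2.connectedComponentsWithStats(m)
    k=min((i for i in range(1,n_) if st[i,4]>25),key=lambda i:np.hypot(*(ce[i]-[u0,v0])))
    c=max(cv2.findContours((lab==k).astype('uint8'),0,1)[0],key=cv2.contourArea)
    h=cv2.convexHull(c); (cu,cv_),ax,_=cv2.fitEllipse(h) if len(h)>5 else cv2.minAreaRect(h)
    F=np.zeros(m.shape,'uint8'); cv2.fillPoly(F,[h],1); F=cv2.erode(F,np.ones((3,3)))
    b=im[...,0].astype(float); w=np.clip(b-np.percentile(b[F>0],60)-25,0,None)*F
    ys,xs=np.nonzero(w); W=w[ys,xs]; uv=((xs*W).sum()/W.sum(),(ys*W).sum()/W.sum())
    d=(R.T@(ray(p,uv,.031)-ray(p,(cu,cv_),.031)))[:2]*1000
    print(n,'centre',np.round([cu,cv_],1),'ax',np.round(ax,1),'bubble',np.round(uv,1),'npx',len(W),'offset bed mm',d.round(1)); return im,p,(cu,cv_)
if __name__=='__main__':
    s=r.get_state(); print(s['time_s'],s['tcp_pos'].round(4),s['contact_force'].round(1))
    for n in sys.argv[2:]: meas(n,sys.argv[1]+n+'.png')
E
python3 bub.py m1 top scene
```

```text
6.8 [0.5097 0.0151 0.0045] [-2.9 -1.5 -3.5]
top centre [349.3 161.5] ax [3.9 9.3] bubble [352. 161.] npx 1 offset bed mm [ -0.6 -10.3]
scene centre [329.9 249. ] ax [13.2 15. ] bubble [330.6 252.5] npx 12 offset bed mm [  6.7 -10.5]
```

Request:
{"fn": "carry_out", "kwargs": {
  "moves": [
    [2, 0.5, 0, 0, 0, 0, 20],
    [4, 1, 0, 0, 0, 0, 20],
    [6, 1.5, 0, 0, 0, 0, 20],
    [8, 2, 0, 0, 0, 0, 20],
    [10, 2.2, 0, 0, 0, 0, 20]
  ]
}}

```text
time_s: 7.4
tcp_pos: [0.5198, 0.0173, 0.0045]
eef_rot: [-40.5, 90.0, 152.0]
contact_force: [-3.3, -0.8, -2.8]
gripper_width: 0.0337
```

Request:
{"fn": "carry_out", "kwargs": {
  "moves": [
    [2, 0.5, 0, 0, 0, 0, 20],
    [4, 1, 0, 0, 0, 0, 20],
    [6, 1.5, 0, 0, 0, 0, 20],
    [8, 2, 0, 0, 0, 0, 20],
    [10, 2.2, 0, 0, 0, 0, 20]
  ]
}}

```text
time_s: 7.9
tcp_pos: [0.5298, 0.0195, 0.0045]
eef_rot: [17.3, 90.0, -150.2]
contact_force: [-2.1, -0.5, -2.9]
gripper_width: 0.0337
```

Request:
{"fn": "carry_out", "kwargs": {
  "moves": [
    [0, 0, 0, 0, 0, 0, 20],
    [0, 0, 0, 0, 0, 0, 20],
    [0, 0, 0, 0, 0, 0, 20],
    [0, 0, 0, 0, 0, 0, 20],
    [0, 0, 0, 0, 0, 0, 20]
  ]
}}

```text
time_s: 8.4
tcp_pos: [0.53, 0.0196, 0.0047]
eef_rot: [-177.8, 90.0, 14.7]
contact_force: [0.1, -0.7, -4.7]
gripper_width: 0.0341
```

```bash
python3 bub.py m2 scene; python3 - <<'E'
import cv2
b=cv2.imread('pics/m2scene.png'); 
from h import *
a=load('m1scene.png')[0]; z=load('scene0.png')[0]
f=lambda i:cv2.resize(i[235:263,315:345],None,fx=8,fy=8,interpolation=cv2.INTER_NEAREST)
g=lambda i:cv2.resize(i[200:310,280:410],None,fx=3,fy=3,interpolation=cv2.INTER_CUBIC)
t=np.hstack([f(z),f(a),f(b)]); u=np.hstack([g(a)[:,:360],g(b)[:,:360]])
cv2.imwrite('pics/c4.png',np.vstack([t,u]))
E
```

```text
8.4 [0.53   0.0196 0.0047] [ 0.1 -0.7 -4.7]
scene centre [329.8 248.9] ax [13.5 15.2] bubble [330.6 251.7] npx 14 offset bed mm [ 6.1 -8.2]
```

View pics/c4.png

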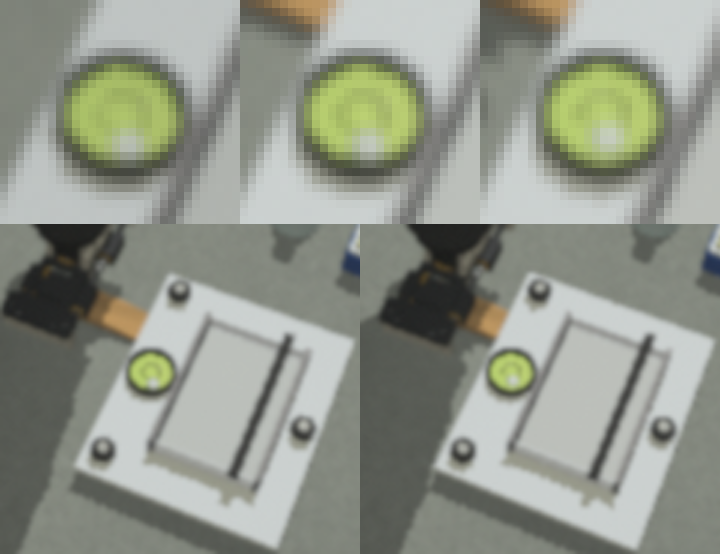

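Panels 1–3 show the bubble leaving the rim and moving towards the ring; it is now about 10 mm off. The table hasn't shifted. I'll push 12 mm more.

Request:
{"fn": "carry_out", "kwargs": {
  "moves": [
    [2, 0.5, 0, 0, 0, 0, 20],
    [4, 1, 0, 0, 0, 0, 20],
    [6, 1.5, 0, 0, 0, 0, 20],
    [8, 2, 0, 0, 0, 0, 20],
    [10, 2.2, 0, 0, 0, 0, 20]
  ]
}}

```text
time_s: 8.95
tcp_pos: [0.5396, 0.0217, 0.0045]
eef_rot: [-0.1, 90.0, -167.6]
contact_force: [-2.2, -1.3, -3.9]
gripper_width: 0.0338
```

Request:
{"fn": "carry_out", "kwargs": {
  "moves": [
    [2, 0.4, 0, 0, 0, 0, 20],
    [2, 0.4, 0, 0, 0, 0, 20],
    [2, 0.4, 0, 0, 0, 0, 20],
    [2, 0.4, 0, 0, 0, 0, 20],
    [2, 0.4, 0, 0, 0, 0, 20]
  ]
}}

```text
time_s: 9.45
tcp_pos: [0.542, 0.0222, 0.0047]
eef_rot: [-176.6, 90.0, 15.9]
contact_force: [0.1, -0.2, -4.8]
gripper_width: 0.0336
```

Request:
{"fn": "carry_out", "kwargs": {
  "moves": [
    [0, 0, 0, 0, 0, 0, 20],
    [0, 0, 0, 0, 0, 0, 20],
    [0, 0, 0, 0, 0, 0, 20],
    [0, 0, 0, 0, 0, 0, 20],
    [0, 0, 0, 0, 0, 0, 20]
  ]
}}

```text
time_s: 9.95
tcp_pos: [0.5419, 0.0222, 0.0047]
eef_rot: [-175.6, 90.0, 16.9]
contact_force: [1.8, 0.1, -4.9]
gripper_width: 0.0338
```

```bash
python3 bub.py m3 scene top
```

```text
9.95 [0.5419 0.0222 0.0047] [ 1.8  0.1 -4.9]
scene centre [329.8 248.9] ax [13.5 15.2] bubble [330.2 249.5] npx 16 offset bed mm [ 1.9 -1.5]
top centre [446.4 153.4] ax [4.9 5.6] bubble [nan nan] npx 0 offset bed mm [nan nan]bub.py:13: RuntimeWarning: invalid value encountered in scalar divide
  ys,xs=np.nonzero(w); W=w[ys,xs]; uv=((xs*W).sum()/W.sum(),(ys*W).sum()/W.sum())
```

In the scene view the bubble is about 2 mm off. I'll release, rise and look with the wrist camera.

Request:
{"fn": "carry_out", "kwargs": {
  "moves": [
    [0, 0, 0, 0, 0, 0, 45],
    [0, 0, 0, 0, 0, 0, 70],
    [0, 0, 0, 0, 0, 0, 75],
    [0, 0, 0, 0, 0, 0, 75],
    [0, 0, 0, 0, 0, 0, 75]
  ]
}}

```text
time_s: 10.55
tcp_pos: [0.5417, 0.0221, 0.0047]
eef_rot: [-175.1, 90.0, 17.4]
contact_force: [0.2, 0.8, 0.4]
gripper_width: 0.0636
```

Request:
{"fn": "carry_out", "kwargs": {
  "moves": [
    [0, 0, 20, 0, 0, 0, 75],
    [0, 0, 50, 0, 0, 0, 75],
    [0, 0, 90, 0, 0, 0, 75],
    [0, -20, 125, 0, 0, 0, 75],
    [0, -40, 135, 0, 0, 0, 75]
  ]
}}

```text
time_s: 11.05
tcp_pos: [0.5438, -0.0177, 0.1439]
eef_rot: [177.7, 89.6, 10.4]
contact_force: [1.4, -0.1, -0.1]
gripper_width: 0.0654
```

Request:
{"fn": "carry_out", "kwargs": {
  "moves": [
    [0, -2, 0, 0, 0, 0, 75],
    [0, -2, 0, 0, 0, 0, 75],
    [0, -2, 0, 0, 0, 0, 75]
  ]
}}

```text
time_s: 11.35
tcp_pos: [0.541, -0.0198, 0.1385]
eef_rot: [-2.8, 89.9, -170.3]
contact_force: [0.2, 1.0, -0.4]
gripper_width: 0.0655
```

```bash
python3 bub.py m4 wrist scene; python3 - <<'E'
from h import *
a,p=load('m4wrist.png'); x=np.load('bed.npy'); R=cv2.Rodrigues(x[:3])[0]
u,v=proj(p,R@np.array([-.078,0,.018])+x[3:])[0].astype(int); u=min(max(u,40),600);v=min(max(v,40),360); print(u,v)
c=cv2.resize(a[v-40:v+40,u-40:u+40],(400,400),interpolation=cv2.INTER_CUBIC)
cv2.imwrite('pics/c5.png',np.hstack([c,cv2.resize(a,(400,250))[np.arange(400)%250]]))
E
```

```text
11.35 [ 0.541  -0.0198  0.1385] [ 0.2  1.  -0.4]
wrist centre [344.7  84.2] ax [58.1 62.1] bubble [349.8  81.4] npx 248 offset bed mm [ 2.2 -4.1]
scene centre [329.9 248.9] ax [13.6 15.3] bubble [330.3 249.8] npx 15 offset bed mm [ 2.6 -2.3]
342 89
```

View pics/c5.png

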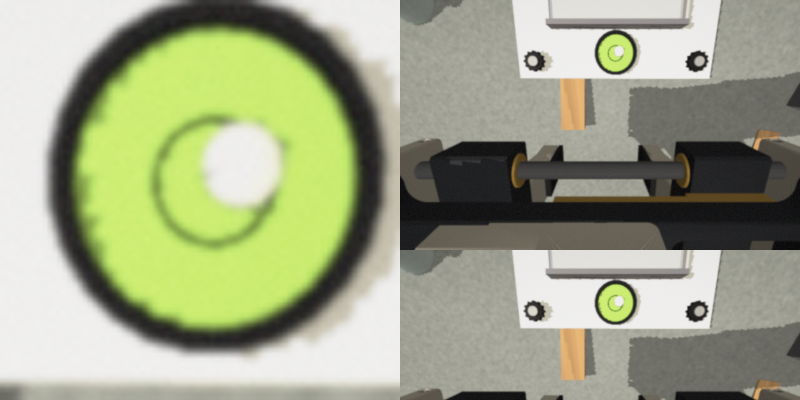

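The ring is sharp in the wrist crop: ring centre (216,181), bubble (243,165). That is about 4.7 mm short, so the wedge needs about 9 mm more. It settled slightly on release. I'll regrasp where it lies and push.

Request:
{"fn": "carry_out", "kwargs": {
  "moves": [
    [0, 20, 0, 0, 0, 0, 75],
    [0, 42, -30, 0, 0, 0, 75],
    [0, 42, -75, 0, 0, 0, 75],
    [0, 42, -110, 0, 0, 0, 75],
    [0, 42, -128, 0, 0, 0, 75]
  ]
}}

```text
time_s: 11.95
tcp_pos: [0.5393, 0.0221, 0.0079]
eef_rot: [6.2, 89.7, -161.3]
contact_force: [-0.1, 0.7, 0.1]
gripper_width: 0.0656
```

Request:
{"fn": "carry_out", "kwargs": {
  "moves": [
    [0, 0, -7, 0, 0, 0, 75],
    [0, 0, -7, 0, 0, 0, 45],
    [0, 0, -7, 0, 0, 0, 20],
    [0, 0, -7, 0, 0, 0, 20],
    [0, 0, -7, 0, 0, 0, 20]
  ],
  "squeeze": 20
}}

```text
time_s: 12.45
tcp_pos: [0.5423, 0.0223, 0.0057]
eef_rot: [-170.7, 89.9, 21.8]
contact_force: [0.2, -0.1, 0.8]
gripper_width: 0.0391
```

Request:
{"fn": "carry_out", "kwargs": {
  "moves": [
    [0, 0, 0, 0, 0, 0, 20],
    [0, 0, 0, 0, 0, 0, 20],
    [0, 0, 0, 0, 0, 0, 20]
  ]
}}

```text
time_s: 12.75
tcp_pos: [0.5421, 0.0222, 0.0055]
eef_rot: [-176.8, 89.9, 15.7]
contact_force: [-1.4, 0.2, 6.5]
gripper_width: 0.0337
```

Request:
{"fn": "carry_out", "kwargs": {
  "moves": [
    [2, 0.5, 0, 0, 0, 0, 20],
    [4, 1, 0, 0, 0, 0, 20],
    [6, 1.3, 0, 0, 0, 0, 20],
    [8, 1.8, 0, 0, 0, 0, 20],
    [8.8, 2, 0, 0, 0, 0, 20]
  ]
}}

```text
time_s: 13.25
tcp_pos: [0.5472, 0.0226, 0.0052]
eef_rot: [8.5, 89.7, -159.1]
contact_force: [-12.7, -2.1, 19.0]
gripper_width: 0.0337
```

Request:
{"fn": "carry_out", "kwargs": {
  "moves": [
    [0, 0, 0, 0, 0, 0, 20],
    [0, 0, 0, 0, 0, 0, 20],
    [0, 0, 0, 0, 0, 0, 20],
    [0, 0, 0, 0, 0, 0, 20],
    [0, 0, 0, 0, 0, 0, 20]
  ]
}}

```text
time_s: 13.75
tcp_pos: [0.5473, 0.0226, 0.0052]
eef_rot: [8.5, 89.7, -159.0]
contact_force: [-10.9, -2.5, 17.0]
gripper_width: 0.0338
```

```bash
python3 bub.py m5 scene
```

```text
13.75 [0.5473 0.0226 0.0052] [-10.9  -2.5  17. ]
scene centre [329.8 248.9] ax [13.8 15.2] bubble [330.2 249.1] npx 14 offset bed mm [ 1.4 -0.1]
```

The tool is pressing the wedge onto the bench (17 N), so it moved only 5 of 8.8 mm. I'll ease up slightly so the commanded remainder follows.

Request:
{"fn": "carry_out", "kwargs": {
  "moves": [
    [-2, -0.4, 0.3, 0, 0, 0, 20],
    [-2, -0.4, 0.6, 0, 0, 0, 20],
    [-1, -0.2, 0.8, 0, 0, 0, 20],
    [0, 0, 0.8, 0, 0, 0, 20],
    [0, 0, 0.8, 0, 0, 0, 20]
  ]
}}

```text
time_s: 14.3
tcp_pos: [0.5483, 0.0231, 0.0052]
eef_rot: [6.5, 89.8, -161.0]
contact_force: [-7.9, -3.7, 8.5]
gripper_width: 0.0336
```

```bash
python3 bub.py m6 scene
```

```text
14.3 [0.5483 0.0231 0.0052] [-7.9 -3.7  8.5]
scene centre [329.9 248.9] ax [13.6 15.3] bubble [330.1 249. ] npx 12 offset bed mm [ 1.  -0.3]
```

Request:
{"fn": "carry_out", "kwargs": {
  "moves": [
    [0, 0, 0.4, 0, 0, 0, 20],
    [0, 0, 0.7, 0, 0, 0, 20],
    [0, 0, 0.7, 0, 0, 0, 20],
    [0, 0, 0.7, 0, 0, 0, 20],
    [0, 0, 0.7, 0, 0, 0, 20]
  ]
}}

```text
time_s: 14.85
tcp_pos: [0.55, 0.024, 0.0056]
eef_rot: [-1.4, 89.9, -168.9]
contact_force: [-2.6, -1.6, -5.1]
gripper_width: 0.0334
```

```bash
python3 bub.py m7 scene
```

```text
14.85 [0.55   0.024  0.0056] [-2.6 -1.6 -5.1]
scene centre [329.8 248.8] ax [13.6 15.1] bubble [330.1 248.6] npx 16 offset bed mm [0.3 1.1]
```

The wedge has moved 8 mm. I'll release, rise and check with the wrist camera.

Request:
{"fn": "carry_out", "kwargs": {
  "moves": [
    [0, 0, 0, 0, 0, 0, 45],
    [0, 0, 0, 0, 0, 0, 70],
    [0, 0, 0, 0, 0, 0, 75],
    [0, 0, 0, 0, 0, 0, 75],
    [0, 0, 0, 0, 0, 0, 75]
  ]
}}

```text
time_s: 15.4
tcp_pos: [0.5508, 0.0242, 0.0063]
eef_rot: [-175.5, 90.0, 17.0]
contact_force: [0.3, -0.2, -0.9]
gripper_width: 0.0636
```

Request:
{"fn": "carry_out", "kwargs": {
  "moves": [
    [0, 0, 20, 0, 0, 0, 75],
    [0, 0, 50, 0, 0, 0, 75],
    [0, 0, 90, 0, 0, 0, 75],
    [-3, -20, 125, 0, 0, 0, 75],
    [-8, -40, 135, 0, 0, 0, 75]
  ]
}}

```text
time_s: 15.9
tcp_pos: [0.5448, -0.0156, 0.1454]
eef_rot: [177.6, 89.6, 10.2]
contact_force: [0.7, -0.3, -0.5]
gripper_width: 0.0657
```

Request:
{"fn": "carry_out", "kwargs": {
  "moves": [
    [0, -2, 0, 0, 0, 0, 75],
    [0, -2, 0, 0, 0, 0, 75],
    [0, -2, 0, 0, 0, 0, 75]
  ]
}}

```text
time_s: 16.2
tcp_pos: [0.5421, -0.0178, 0.1402]
eef_rot: [-2.3, 89.9, -169.8]
contact_force: [-0.1, 0.1, -0.7]
gripper_width: 0.0655
```

```bash
python3 bub.py m8 wrist scene; python3 - <<'E'
from h import *
a,p=load('m8wrist.png'); b,q=load('m4wrist.png')
c=[cv2.resize(i[48:121,308:381],(400,400),interpolation=cv2.INTER_CUBIC) for i in(a,)]
cv2.imwrite('pics/c6.png',np.vstack([np.hstack([c[0],np.full((400,80,3),255,'uint8')]),cv2.resize(a[:200],(480,150))]))
E
```

```text
16.2 [ 0.5421 -0.0178  0.1402] [-0.1  0.1 -0.7]
wrist centre [346.9  86.2] ax [57.7 61.6] bubble [347.5  86.1] npx 247 offset bed mm [ 0.1 -0.5]
scene centre [329.8 248.8] ax [13.6 15.1] bubble [330.  248.5] npx 16 offset bed mm [0.  1.4]
```

View pics/c6.png

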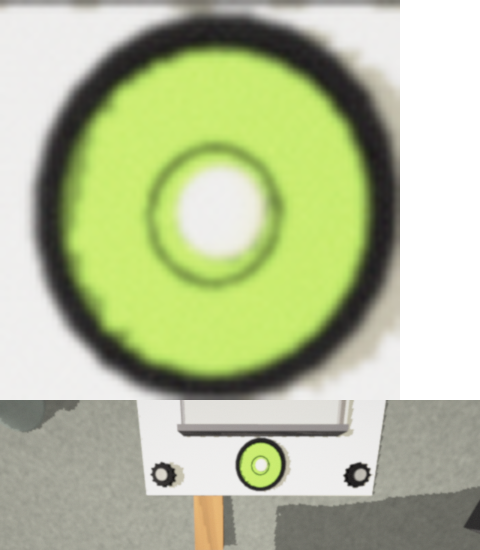

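The bubble (220,212) is well inside the ring, whose centre is (215,214), about 0.7 mm off. I'll back off a little more, measure once more and hand in.

Request:
{"fn": "carry_out", "kwargs": {
  "moves": [
    [-20, 0, 30, 0, 0, 0, 75],
    [-40, 0, 60, 0, 0, 0, 75],
    [-50, 0, 80, 0, 0, 0, 75],
    [-50, 0, 80, 0, 0, 0, 75],
    [-50, 0, 80, 0, 0, 0, 75]
  ]
}}

```text
time_s: 16.8
tcp_pos: [0.4925, -0.0174, 0.2209]
eef_rot: [-149.2, 90.0, 43.3]
contact_force: [-0.3, -0.5, -0.8]
gripper_width: 0.0658
```

```bash
python3 bub.py m9 wrist scene; python3 -c "
from h import *
a,_=load('scene0.png');b,_=load('m9scene.png');d=cv2.absdiff(a,b).max(2)
# thumbwheel shift check
for u,v in ((339,224),(314,276),(380,269)):
    for i in (a,b):
        s=i[v-6:v+7,u-6:u+7].max(2).astype(int);w=np.clip(110-s,0,None);y,x=np.mgrid[v-6:v+7,u-6:u+7];print(((w*x).sum()/w.sum()).round(1),((w*y).sum()/w.sum()).round(1),end=' | ')
    print()
r.close_job()"
```

```text
16.8 [ 0.4925 -0.0174  0.2209] [-0.3 -0.5 -0.8]
wrist centre [352.4  44.4] ax [46.3 51.1] bubble [352.9  43.8] npx 161 offset bed mm [ 0.6 -0.5]
scene centre [329.8 248.9] ax [13.8 15. ] bubble [330.  248.5] npx 16 offset bed mm [-0.1  1.6]
338.9 224.0 | 339.1 223.1 | 
313.7 276.4 | 313.7 277.2 | 
380.0 269.3 | 380.1 270.1 | 
the job is handed in; nothing more can be done
```

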